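# Steady the rocking ink-pot stand and load it

## Robot

A 6-joint arm with a two-finger parallel gripper is mounted at the origin on a cart in front of the work surface, level with it; the furniture and walls round the work are solid. World frame = base frame: x ahead of the robot, y to its left, z up, the work surface at z = 0. Lengths are in m, angles in degrees, forces in N, time in s.
With the tool pointing down it reaches from about 0.4 to 0.825 m from the base axis. Payload 7 kg.
Tool frame: the origin (TCP) lies on the centre line of the jaws, within the pads' length; the fingertips stand 11 mm ahead of it and the grasp point (between the pads) lies 8 mm behind it; z points along the fingers, y is the line along which they close (so a half turn about z gives the same grasp; the last joint's range is limited). The gripper opens to 88 mm and grips with 3 to 60 N. Pads are 19 mm wide; open, the fingers measure 130 mm over their backs; the gripper's body (78 mm by 193 mm) begins 47 mm behind the grasp point.
Start: joints at [87.153, 20.546, 0.682, 0, -70.136, -16.507], TCP at [0.224, 0.637, 0.238] pointing down, gripper open.
Joint ranges: [-176.03, 176.03], [-82.01, 121.73], [-58.28, 71.71], [-173.87, 95.51], [-174.79, -0.11], [-173.66, 173.66]. Speed limits (degrees/s): [136.94, 136.94, 172.46, 180, 180, 180].

## Interface

Orientations are given as [roll, pitch, yaw] about the fixed x, y, z axes, in that order (R = Rz(yaw) Ry(pitch) Rx(roll)).
In Python, from plant import r, capture, camera_model, job gives the robot as it stands.
- The arm moves only by the tool drive_tool, never from a script. Its argument "increments" is a list that holds one entry, the list of rows, each a list of 5 numbers: the gripper's target within -1 to 1 (fully open at 1, half-way at 0, shut at -1), then the shift along the tool's x, y, z scaled (see below), then the turn about the tool's z scaled (see below). In form: [[[gripper, tx, ty, tz, roll], ...]]. A call has 1 to 5 rows; each row is the pose to reach, as a shift and turn from the pose commanded when the call began, along the tool's axes at that moment, turning the shorter way round; what a row does not reach only later rows make up. The controller multiplies each number of a shift by 120 mm and each number of a turn by 360 degrees. A row lasts 1/8 s, in which the tool goes at most 62.5 mm and 10.7 degrees, less where a joint would pass 70% of its speed; a pose out of reach is approached as far as the arm can. A call with a number of a shift or a turn outside -1 to 1 is refused whole. A call with a gripper value outside its range is refused whole. The fingers move at their own pace and stop on an object; "squeeze" is the grip in N (left out, the last holds). Time passes only in rows, so rows that repeat a pose let the fingers close. It gives the time, the measured TCP pose, the force, the opening and the grip force at its end, in the units of the state.
- r.get_state(): the state, without advancing time (a new reading comes with each control period).
- capture(name): name is "scene" or "top" or "wrist"; returns the picture (480x640x3 uint8, red, green, blue); there is no depth.
- camera_model(name): a dict with "camera_matrix" (3x3 intrinsics, pixels), "rvec" (rotation vector, rad) and "tvec" (3), from world to camera coordinates, as OpenCV has them. Camera axes: x right, y down, z forward; pixel columns grow to the right and rows downward; lengths in m; the calibration is good to about 2 mm. A picture is of the moment at which its call begins: read the wrist's pose just before it. camera_model takes no time and is no camera call; for the wrist camera it gives the pose at the moment of the call.
- job.close_job(): hands the job in; it is judged then, once.
The state is a dict: "time_s": time; "joints": joint angles; "qd": joint speeds; "joint_torque": joint torques, N m; "tcp_pos": TCP position; "eef_rot": TCP orientation; "contact_force": force on the tool from outside, world axes, zero at the start; "moment": the same for the moment, N m; "gripper_width": finger opening in m; "gripper_force": force on a finger pad.
Only numpy, scipy, OpenCV 4.12 (cv2) and the standard library are available. Lean on these libraries where they do the work, as an engineer would, in place of code of your own. Each camera call takes 0.05 s, during which the arm holds its last target. There are 200 camera calls.

## Task

The four-footed pot stand has been knocked askew on its bearer board and rocks with two feet up on the raised strips. Turn it where it stands, without lifting it off the board, until all four feet are down in the channel between the strips and it stands level; then set the small pot upright into the one well in the stand's top that fits it snugly, right down on the floor of the well. Leave the two larger tins and everything else on the table where they are.

Things in the scene. Friction and masses are not known exactly. Their poses are not given: they have to be found in the camera images.
- bearer_board: plywood board 250 x 224 x 8 mm, fixed to the table; two wooden strips, 31 mm wide and 10 mm high, run along its x axis on its upper face, leaving between them a channel 162 mm wide, open at both ends. Origin at the centre of its underside, z up. x runs along the channel, y across it.
- channel (a point): centre of the channel's floor, 8 mm above the table; axes as the board's. With its sides along the channel, in any of the four quarter-turn positions alike, the stand's feet all go down between the strips with 7 mm to spare on either side
- stand: loose wooden stand, 180 mm (x) by 188 mm (y), 72 mm high, 0.4 to 0.85 kg. Origin under its centre at sole level; z up, x and y along its sides. Four legs at x, y = +-66 mm with ball feet of 8 mm radius; top slab 20 mm thick (52 to 72 mm above the soles). At first two opposite feet are up on the strips: it rocks on that diagonal, tilted about 6 degrees, and is turned 24 to 66 degrees from the channel
- slot (a point): centre of the hand slot in the stand's top, at the level of the top face, at stand x, y = (0, -12) mm; axes as the stand's. The slot is 86 mm along x, 26 mm along y, 15 mm deep with a solid floor; two spread fingertips lowered into it turn and shift the stand as a key would
- pot_well (a point): centre of the floor of the stand's 62 mm well, 15 mm below the top face; axes as the stand's. The top has four round wells, all 15 mm deep with a solid floor: diameter 62 mm at stand x, y = (43, 43), 72 mm at (-43, 47), 52 mm at (43, -58), 42 mm at (-43, -53) mm
- pot: small round pot with a lid, 58 mm in diameter and 50 mm high, about 0.09 kg, loose on the table among the two tins, upright. Origin at the centre of its underside, z up.
- tin_a: ink tin, 68 mm in diameter and 50 mm high, bystander; origin at the centre of its underside. The pot and the two tins may stand in any order, in a rough row, at least 80 mm between centres
- tin_b: ink tin, 68 mm in diameter and 51 mm high, bystander; origin at the centre of its underside
- tape_roll: roll of tape lying flat, 97 mm in diameter, 48 mm high, bystander; origin at the centre of its underside
- baren: wooden rubbing disc with a knob, 108 mm in diameter, 48 mm high, bystander; origin at the centre of its underside
- brush_jar: empty glass jar, 71 mm wide, 107 mm high, bystander at the back or behind the stand's right; origin at the centre of its underside
- pigment_jar: jar, 67 mm in diameter, 102 mm high, bystander at the back or behind the stand's right; origin at the centre of its underside
- small_bottle: slim bottle, 60 mm in diameter, 214 mm high, bystander standing between the stand and the row of pot and tins, farther back than they; origin at the centre of its underside

How it is judged:
By the outcome, as a careful person would: the job done as asked, in the order asked, and still so for the second after the job is handed in, with the robot touching nothing.
It also fails if it takes over 58 s, if anything falls off the work surface, if the arm or the gripper's body presses on something with over 40 N, if the wrist force passes 120 N, or if a joint passes its speed limit or range.

## Working session

There is one attempt and no reset: what is moved stays moved. The work goes in short steps, Python scripts to look and compute and a tool call to move; the robot and the scene stay as the last step left them, time stands still between calls to the robot, and variables do not carry over. Pictures are saved under pics/ and viewed, at most 10 in all, crops included, and the job is handed in when it is done.

Besides the shell and the picture viewer there is one more tool, called after ">>>" by a JSON object that holds its "op" and its "data". drive_tool: Moves the arm, as the interface text tells. Its arguments: {"type":"object","properties":{"increments":{"type":"array"},"squeeze":{"type":"number"}},"required":["increments"]}

```bash
mkdir -p pics
cat > h.py <<'E'
import numpy as np, cv2
from plant import r, capture, camera_model, job
def ray(name,uv,z,m=None):
    m=m or camera_model(name)
    R=cv2.Rodrigues(np.array(m["rvec"],float))[0];t=np.array(m["tvec"],float).ravel();K=np.array(m["camera_matrix"],float)
    c=-R.T@t
    u=np.c_[np.atleast_2d(uv).astype(float),np.ones(len(np.atleast_2d(uv)))]
    d=(np.linalg.inv(K)@u.T).T@R
    return c+d*((z-c[2])/d[:,2])[:,None]
def proj(name,p,m=None):
    m=m or camera_model(name)
    return cv2.projectPoints(np.atleast_2d(p).astype(float),np.array(m["rvec"],float),np.array(m["tvec"],float),np.array(m["camera_matrix"],float),None)[0][:,0]
def snap(name,f):
    m=camera_model(name);im=np.array(capture(name));cv2.imwrite("pics/"+f,im[:,:,::-1]);return im,m
E
python3 - <<'E'
from h import *
for n in("scene","top"):
    im,m=snap(n,n+"1.png")
    R=cv2.Rodrigues(np.array(m["rvec"],float))[0];print(n,(-R.T@np.array(m["tvec"],float).ravel()).round(3),R[2].round(2),m["camera_matrix"][0][0])
print(r.get_state())
E
```

```text
scene [0.134 0.544 0.708] [ 0.47 -0.63 -0.61] 539.2845841771885
top [ 0.504 -0.107  1.304] [ 0.08  0.01 -1.  ] 558.5112174496725
{'time_s': 0.1, 'joints': array([ 8.71516529e+01,  2.05875235e+01,  6.38221174e-01, -1.63432675e-02,
       -7.01360689e+01, -1.65044079e+01]), 'qd': array([ 0.0876619 , -0.11015733,  0.12551241,  0.03223845, -0.03318859,
       -0.01426586]), 'joint_torque': array([-1.60851559e-03, -5.84160483e+01,  2.93749863e+01,  7.01547816e+00,
        1.01110016e-02, -5.69425492e-05]), 'tcp_pos': array([0.22360392, 0.63643621, 0.23671249]), 'eef_rot': array([ 1.79913781e+02, -9.52361845e-03, -1.93583125e+01]), 'contact_force': array([0.42488413, 0.08314897, 0.35313056]), 'moment': array([ 0.00185088, -0.02805887,  0.03980931]), 'gripper_force': 0.0, 'gripper_width': 0.08797580267769779}
```

View pics/top1.png

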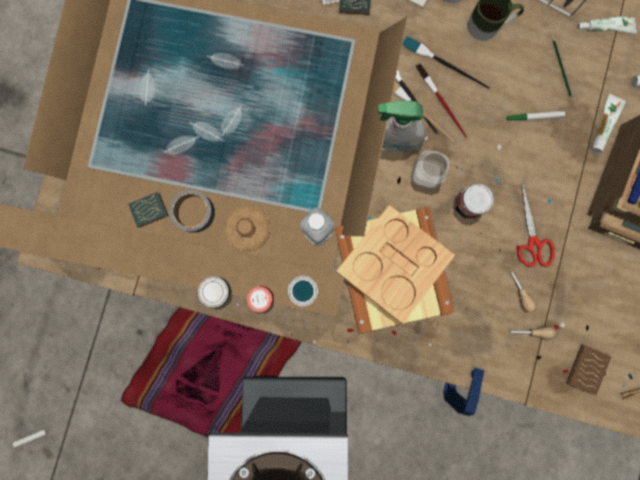

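View pics/scene1.png

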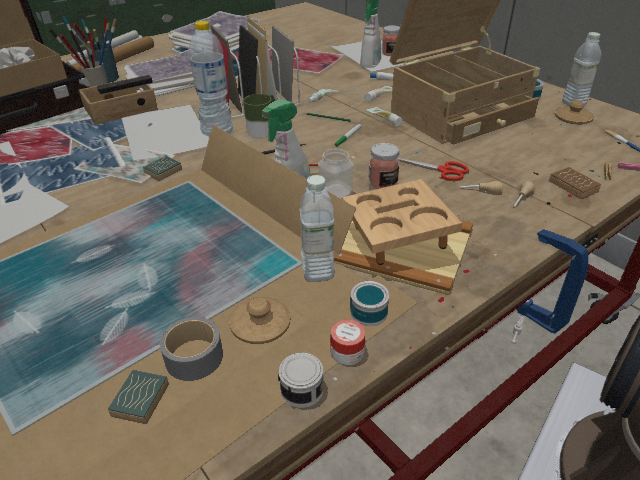

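The top view shows the stand at about (397,264), the red pot at (259,298) between the white tin at (213,292) and the teal tin at (302,291), and the bottle at (317,224). I'll measure the stand and board up close next.

Run:
```python
from h import *
im=cv2.imread("pics/top1.png")
c=im[195:345,320:470];cv2.imwrite("pics/c1.png",cv2.resize(c,(600,600),interpolation=cv2.INTER_CUBIC))
hsv=cv2.cvtColor(im,cv2.COLOR_BGR2HSV)
m=((hsv[...,0]<8)|(hsv[...,0]>172))&(hsv[...,1]>110)&(hsv[...,2]>120)
m[:, :235]=0;m[:,285:]=0;m[:275]=0;m[325:]=0
n,l,s,ce=cv2.connectedComponentsWithStats(m.astype(np.uint8))
i=1+s[1:,4].argmax();print(s[i],ray("top",[s[i][0]+s[i][2]/2-.5,s[i][1]+s[i][3]/2-.5],.05))
```

```text
[246 286  27  26 154] [[0.46290099 0.04175309 0.05      ]]
```

View pics/c1.png

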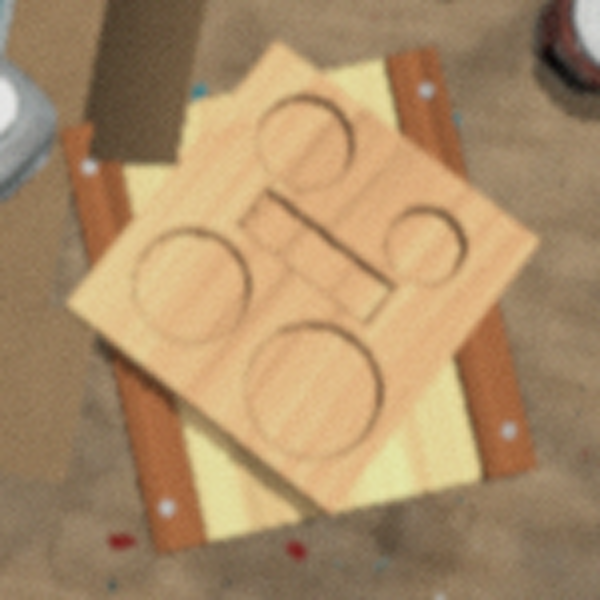

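The crop shows the stand with its left and right corners up on the strips. Wells: 62 mm at (190,286), 72 mm at (315,390), 52 mm at (305,142) and 42 mm at (427,245). The slot is at (318,256).

```bash
cat > m1.py <<'E'
from h import *
f=lambda a:np.array(a,float)/4+[320-.375,195-.375]
sc=ray("top",f([(90,167),(426,90),(508,431),(167,508)]),.018)
bc=ray("top",f([(65,128),(435,48),(535,468),(157,552)]),.018)
print("screws",sc.round(4),"\nboard",bc.round(4),bc.mean(0),sc.mean(0))
print("lens",np.linalg.norm(bc-np.roll(bc,1,0),axis=1))
for a in (bc,sc):
  d=a[0]+a[1]-a[2]-a[3];print("board yaw",np.degrees(np.arctan2(d[1],d[0])))
W=ray("top",f([(190,286),(315,390),(305,142),(427,245)]),.09)[:,:2]
P=np.array([(43,43),(-43,47),(43,-58),(-43,-53)])/1e3
A,_=cv2.estimateAffinePartial2D(P,W);print("stand",A[:,2],np.hypot(*A[:,0]),np.degrees(np.arctan2(A[1,0],A[0,0])), (P@A[:,:2].T+A[:,2]-W).round(4).tolist())
print("slot",A@[0,-.012,1], ray("top",f([(318,256)]),.09))
print("corners",ray("top",f([(68,302),(280,42),(540,238),(332,512)]),.09).round(3))
print("bottle,tins",ray("top",[(317,221)],.2),ray("top",[(213,292),(302,291)],.05))
E
python3 m1.py
```

```text
screws [[ 0.6062 -0.1439  0.018 ]
 [ 0.6525 -0.3378  0.018 ]
 [ 0.4571 -0.3833  0.018 ]
 [ 0.4117 -0.1889  0.018 ]] 
board [[ 0.6287 -0.1293  0.018 ]
 [ 0.677  -0.3431  0.018 ]
 [ 0.4363 -0.3984  0.018 ]
 [ 0.3868 -0.1833  0.018 ]] [ 0.53218689 -0.2635423   0.018     ] [ 0.53185062 -0.26345828  0.018     ]
lens [0.24779444 0.21925308 0.24698546 0.22074596]
board yaw 12.766042805326155
board yaw 13.073734034673738Traceback (most recent call last):
  File "m1.py", line 11, in <module>
    A,_=cv2.estimateAffinePartial2D(P,W);print("stand",A[:,2],np.hypot(*A[:,0]),np.degrees(np.arctan2(A[1,0],A[0,0])), (P@A[:,:2].T+A[:,2]-W).round(4).tolist())
        ~~~~~~~~~~~~~~~~~~~~~~~~~~~^^^^^
cv2.error: OpenCV(4.12.0) /io/opencv/modules/calib3d/src/ptsetreg.cpp:1108: error: (-215:Assertion failed) count >= 0 && to.checkVector(2) == count in function 'estimateAffinePartial2D'
```

```bash
sed -i 's/A,_=cv2.*Partial2D(P,W)/A,_=cv2.estimateAffinePartial2D(P.copy(),np.ascontiguousarray(W))/' m1.py; python3 m1.py | tail -n +12
```

```text
stand [ 0.54374123 -0.25780153] 1.0014102446815363 52.53340563266624 [[-0.0005, -0.0011], [-0.0005, 0.0006], [0.0009, -0.0001], [0.0001, 0.0006]]
slot [ 0.55327916 -0.26511141] [[ 0.55308681 -0.2657469   0.09      ]]
corners [[ 0.527 -0.13   0.09 ]
 [ 0.67  -0.245  0.09 ]
 [ 0.564 -0.386  0.09 ]
 [ 0.416 -0.273  0.09 ]]
bottle,tins [[ 0.62195921 -0.08850561  0.2       ]] [[ 0.47637802  0.14496676  0.05      ]
 [ 0.48045551 -0.05407543  0.05      ]]
```

Run:
```python
from h import *
for z in (0.02,.05,.08,.1,.13):
    p=ray("top",[(364,235),(404,20),(344,232)],z);print(z,p.round(3).tolist(),proj("scene",p).round().tolist())
im=cv2.imread("pics/scene1.png")
cv2.imwrite("pics/c2.png",cv2.resize(im[120:340,190:480],None,fx=2.7,fy=2.7,interpolation=cv2.INTER_CUBIC))
```

```text
0.02 [[0.61, -0.194, 0.02], [1.124, -0.288, 0.02], [0.616, -0.148, 0.02]] [[352.0, 240.0], [209.0, 152.0], [337.0, 250.0]]
0.05 [[0.607, -0.192, 0.05], [1.109, -0.284, 0.05], [0.614, -0.147, 0.05]] [[353.0, 229.0], [211.0, 144.0], [338.0, 239.0]]
0.08 [[0.605, -0.19, 0.08], [1.095, -0.279, 0.08], [0.611, -0.146, 0.08]] [[354.0, 218.0], [212.0, 135.0], [339.0, 228.0]]
0.1 [[0.603, -0.189, 0.1], [1.085, -0.277, 0.1], [0.609, -0.145, 0.1]] [[355.0, 210.0], [213.0, 129.0], [339.0, 220.0]]
0.13 [[0.601, -0.187, 0.13], [1.071, -0.272, 0.13], [0.607, -0.145, 0.13]] [[355.0, 199.0], [214.0, 120.0], [340.0, 208.0]]
```

View pics/c2.png

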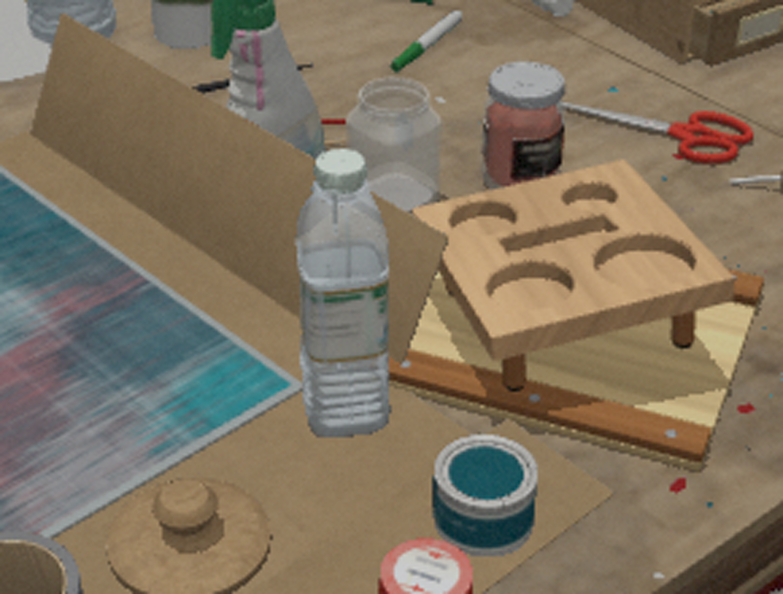

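The flap corner stands at about (0.603,-0.189), z 0.10, touching the area the stand would sweep. So I'll shift the stand about 28 mm back along the channel (−x') while turning it −39.5°. First I'll drive to a hover over the slot.

```bash
cat >> h.py <<'E'
def go(x,y,z,yaw,p=None):
    s=r.get_state();p0=np.array(s["tcp_pos"]) if p is None else np.array(p[:3]);y0=s["eef_rot"][2] if p is None else p[3]
    d=np.array([x,y,z])-p0;a=np.radians(y0)
    tx=d[0]*np.cos(a)+d[1]*np.sin(a);ty=d[0]*np.sin(a)-d[1]*np.cos(a);dy=(yaw-y0+180)%360-180
    print("units",np.round([tx/.12,ty/.12,-d[2]/.12,-dy/360],4).tolist(),"mm",round(np.linalg.norm(d)*1e3,1),"dyaw",round(dy,2))
E
python3 - <<'E'
from h import *
p=[.2236,.6364,.2367,-19.36]
for q in [(.31,.53,.24,-22),(.4,.43,.24,-25),(.45,.31,.24,-28),(.48,.19,.24,-31),(.49,.07,.24,-34),(.50,-.05,.24,-37.5),(.52,-.16,.24,-37.5),(.553,-.265,.24,-37.5)]:
    go(*q,p=p);p=q
E
```

```text
units [0.9732, 0.5978, -0.0275, 0.0073] mm 137.1 dyaw -2.64
units [1.0076, 0.4917, -0.0, 0.0083] mm 134.5 dyaw -3
units [0.8002, 0.7302, -0.0, 0.0083] mm 130.0 dyaw -3
units [0.6902, 0.7656, -0.0, 0.0083] mm 123.7 dyaw -3
units [0.5865, 0.8142, -0.0, 0.0083] mm 120.4 dyaw -3
units [0.6283, 0.7824, -0.0, 0.0097] mm 120.4 dyaw -3.5
units [0.6903, 0.6258, -0.0, -0.0] mm 111.8 dyaw 0.0
units [0.7508, 0.5268, -0.0, -0.0] mm 110.1 dyaw 0.0
```

>>> {"op": "drive_tool", "data": {"increments": [[[-0.14, 0.97, 0.6, -0.03, 0.007], [-0.14, 0.97, 0.6, -0.03, 0.007], [-0.14, 0.97, 0.6, -0.03, 0.007]]]}}

```text
time_s: 0.48
tcp_pos: [0.3113, 0.5275, 0.2414]
eef_rot: [180.0, -0.0, -22.0]
contact_force: [0.1, 0.8, 0.3]
gripper_width: 0.0632
gripper_force: 0.0
```

>>> {"op": "drive_tool", "data": {"increments": [[[-0.14, 1.0, 0.49, 0, 0.008], [-0.14, 1.0, 0.49, 0, 0.008], [-0.14, 1.0, 0.49, 0, 0.008]]]}}

```text
time_s: 0.85
tcp_pos: [0.4007, 0.4287, 0.2411]
eef_rot: [180.0, -0.0, -24.9]
contact_force: [-0.1, 0.4, 0.2]
gripper_width: 0.0389
gripper_force: 0.0
```

>>> {"op": "drive_tool", "data": {"increments": [[[-0.14, 0.8, 0.73, 0, 0.008], [-0.14, 0.8, 0.73, 0, 0.008], [-0.14, 0.8, 0.73, 0, 0.008]]]}}

```text
time_s: 1.23
tcp_pos: [0.4502, 0.309, 0.2412]
eef_rot: [180.0, 0.0, -27.8]
contact_force: [-0.7, 0.4, 1.0]
gripper_width: 0.0378
gripper_force: 0.0
```

>>> {"op": "drive_tool", "data": {"increments": [[[-0.14, 0.69, 0.77, 0, 0.008], [-0.14, 0.69, 0.77, 0, 0.008], [-0.14, 0.69, 0.77, 0, 0.008]]]}}

```text
time_s: 1.6
tcp_pos: [0.4804, 0.189, 0.2411]
eef_rot: [180.0, 0.0, -30.7]
contact_force: [1.1, 1.1, 0.1]
gripper_width: 0.0374
gripper_force: 0.0
```

>>> {"op": "drive_tool", "data": {"increments": [[[-0.14, 0.59, 0.81, 0, 0.008], [-0.14, 0.59, 0.81, 0, 0.008], [-0.14, 0.59, 0.81, 0, 0.008]]]}}

```text
time_s: 1.98
tcp_pos: [0.4919, 0.07, 0.2411]
eef_rot: [180.0, 0.0, -33.5]
contact_force: [-0.6, 0.9, -0.4]
gripper_width: 0.0376
gripper_force: 0.0
```

>>> {"op": "drive_tool", "data": {"increments": [[[-0.14, 0.63, 0.78, 0, 0.0097], [-0.14, 0.63, 0.78, 0, 0.0097], [-0.14, 0.63, 0.78, 0, 0.0097]]]}}

```text
time_s: 2.35
tcp_pos: [0.504, -0.0496, 0.2409]
eef_rot: [180.0, 0.0, -37.0]
contact_force: [0.4, 0.6, 0.9]
gripper_width: 0.0376
gripper_force: 0.0
```

>>> {"op": "drive_tool", "data": {"increments": [[[-0.14, 0.69, 0.63, 0, 0], [-0.14, 0.69, 0.63, 0, 0], [-0.14, 0.69, 0.63, 0, 0]]]}}

```text
time_s: 2.72
tcp_pos: [0.5254, -0.159, 0.2404]
eef_rot: [180.0, 0.0, -37.0]
contact_force: [0.1, 1.3, 0.0]
gripper_width: 0.0382
gripper_force: 0.0
```

>>> {"op": "drive_tool", "data": {"increments": [[[-0.14, 0.72, 0.56, 0.25, 0.0014], [-0.14, 0.72, 0.56, 0.25, 0.0014], [-0.14, 0.72, 0.56, 0.25, 0.0014], [-0.14, 0.72, 0.56, 0.25, 0.0014]]]}}

```text
time_s: 3.22
tcp_pos: [0.5537, -0.2625, 0.2108]
eef_rot: [180.0, 0.0, -37.3]
contact_force: [0.1, -1.0, -0.4]
gripper_width: 0.0377
gripper_force: 0.0
```

Run:
```python
from h import *
im,m=snap("wrist","w1.png")
R=cv2.Rodrigues(np.array(m["rvec"],float))[0];print((-R.T@np.array(m["tvec"],float).ravel()).round(3),R[2].round(2))
np.save("w1.npy",np.r_[np.ravel(m["camera_matrix"]),np.ravel(m["rvec"]),np.ravel(m["tvec"])])
```

```text
[ 0.619 -0.312  0.357] [-0.24  0.18 -0.95]
```

View pics/w1.png

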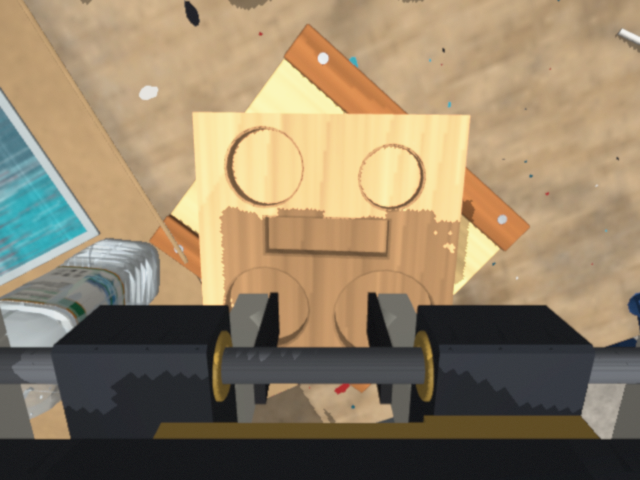

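The wrist view shows the slot spanning about (266..388, 217..254), with wells at (266,166), (391,177), (268,305) and (382,305).

Run:
```python
from h import *
a=np.load("w1.npy");m=dict(camera_matrix=a[:9].reshape(3,3),rvec=a[9:12],tvec=a[12:])
c=ray("wrist",[(267,216),(389,216),(389,255),(267,253)],.09,m);print(c.round(4).tolist(),c.mean(0))
d=(c[1]+c[2]-c[0]-c[3])/2;print(np.linalg.norm(d),np.degrees(np.arctan2(d[1],d[0])),np.linalg.norm(c[0]-c[3]),np.linalg.norm(c[1]-c[2]))
e=ray("wrist",[(193,114),(470,115)],.09,m);print("edge",e,np.linalg.norm(e[0]-e[1]))
w=ray("wrist",[(266,166),(391,177)],.09,m);print("wells52,42",w, np.linalg.norm(w[0]-w[1]))
print(proj("wrist",[(.603,-.189,.1),(.614,-.147,.02),(.609,-.145,.02)],m))
s=r.get_state();print(s["tcp_pos"],s["eef_rot"])
```

```text
[[0.5903, -0.2417, 0.09], [0.5404, -0.3073, 0.09], [0.5173, -0.2915, 0.09], [0.5699, -0.2248, 0.09]] [ 0.55448605 -0.26631589  0.09      ]
0.08365549757106795 -127.78725538327663 0.02645462217514976 0.027926208405585854
edge [[ 0.66907052 -0.2467575   0.09      ]
 [ 0.56329918 -0.38459158  0.09      ]] 0.17374063859604066
wells52,42 [[ 0.61645964 -0.26254775  0.09      ]
 [ 0.56126141 -0.32322815  0.09      ]] 0.08203021792256224
[[192.16265715 251.33569754]
 [176.27271509 239.92574267]
 [178.56468798 245.60721349]]
[ 0.55371551 -0.26229254  0.21130433] [-1.79982850e+02 -6.51036169e-03 -3.72885992e+01]
```

Run:
```python
from h import *
go(.554,-.266,.115,-37.7)
```

```text
units [0.0206, 0.0231, 0.8025, 0.0011] mm 96.4 dyaw -0.41
```

>>> {"op": "drive_tool", "data": {"increments": [[[-0.14, 0.02, 0.023, 0.8, 0.001], [-0.14, 0.02, 0.023, 0.8, 0.001], [-0.14, 0.02, 0.023, 0.8, 0.001], [-0.14, 0.02, 0.023, 0.8, 0.001]]]}}

```text
time_s: 3.78
tcp_pos: [0.5547, -0.2672, 0.1173]
eef_rot: [-180.0, -0.2, -37.6]
contact_force: [0.3, 0.2, 0.7]
gripper_width: 0.0377
gripper_force: 0.0
```

Run:
```python
from h import *
im,m=snap("wrist","w2.png")
s=r.get_state();print(s["tcp_pos"],s["eef_rot"][2]);go(.554,-.266,.091,-37.7)
im,m=snap("scene","s2.png")
a=cv2.imread("pics/w2.png")[200:480,150:490];b=cv2.imread("pics/s2.png")[120:330,300:480]
a=cv2.resize(a,(425,350));b=cv2.resize(b,(300,350));cv2.imwrite("pics/c3.png",np.hstack([a,b]))
```

```text
[ 0.55486656 -0.26746404  0.11764039] -37.67027815419924
units [-0.0132, -0.0052, 0.222, 0.0001] mm 26.7 dyaw -0.03
```

View pics/c3.png

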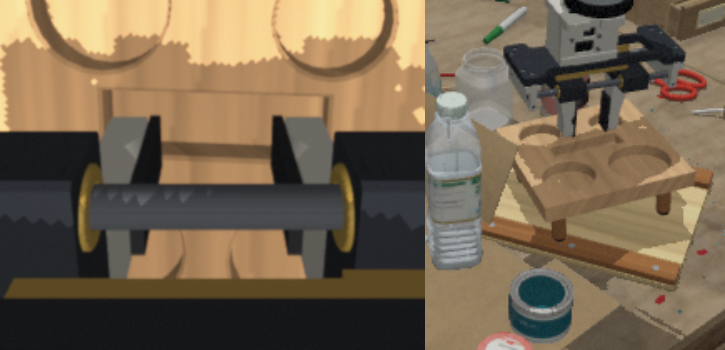

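Left, the fingertips sit centred over the slot (tip centre about 216, slot centre about 217). Right, the gripper is clear of the bottle and flap. I'll lower in stages.

>>> {"op": "drive_tool", "data": {"increments": [[[-0.14, -0.01, -0.004, 0.08, 0], [-0.14, -0.01, -0.004, 0.14, 0], [-0.14, -0.01, -0.004, 0.2, 0], [-0.14, -0.01, -0.004, 0.2, 0]]]}}

```text
time_s: 4.38
tcp_pos: [0.552, -0.2667, 0.0902]
eef_rot: [180.0, 0.1, -37.8]
contact_force: [-0.3, -0.1, 0.6]
gripper_width: 0.0375
gripper_force: 0.0
```

Run:
```python
from h import *
p=(.552,-.2667,.0902,-37.8);q=(.534,-.273,.0885,-60.5);go(*q,p=p);go(.520,-.2786,.0855,-80,p=q)
```

```text
units [-0.0863, 0.1334, 0.0142, 0.0631] mm 19.1 dyaw -22.7
units [-0.0168, 0.1245, 0.025, 0.0542] mm 15.4 dyaw -19.5
```

>>> {"op": "drive_tool", "data": {"increments": [[[-0.06, -0.02, 0.03, 0.014, 0.015], [-0.06, -0.04, 0.07, 0.014, 0.03], [-0.06, -0.06, 0.1, 0.014, 0.045], [-0.06, -0.08, 0.13, 0.014, 0.063]]], "squeeze": 8}}

```text
time_s: 4.88
tcp_pos: [0.5356, -0.2733, 0.0897]
eef_rot: [-180.0, -0.0, -60.6]
contact_force: [0.7, 2.4, -0.0]
gripper_width: 0.0412
gripper_force: 2.6
```

>>> {"op": "drive_tool", "data": {"increments": [[[-0.06, -0.005, 0.04, 0.01, 0.016], [-0.06, -0.01, 0.08, 0.02, 0.033], [-0.06, -0.015, 0.12, 0.03, 0.052], [-0.06, -0.015, 0.12, 0.03, 0.052]]]}}

```text
time_s: 5.38
tcp_pos: [0.5221, -0.279, 0.0862]
eef_rot: [-180.0, -0.0, -79.1]
contact_force: [0.5, -0.7, 0.7]
gripper_width: 0.0412
gripper_force: 0.3
```

Run:
```python
from h import *
a,_=snap("top","t3.png");b,_=snap("scene","s3.png")
a=cv2.imread("pics/t3.png")[195:345,320:470];b=cv2.imread("pics/s3.png")[150:300,300:490]
cv2.imwrite("pics/c4.png",np.hstack([cv2.resize(a,(350,350)),cv2.resize(b,(443,350))]))
s=r.get_state();print(s["tcp_pos"],s["eef_rot"],s["moment"],s["contact_force"])
```

```text
[ 0.52217091 -0.27883387  0.08603797] [-1.79990344e+02 -1.01114493e-02 -7.90050910e+01] [-0.17813759  0.00414381  0.04341877] [ 0.07674285 -0.88733239  1.87546706]
```

View pics/c4.png

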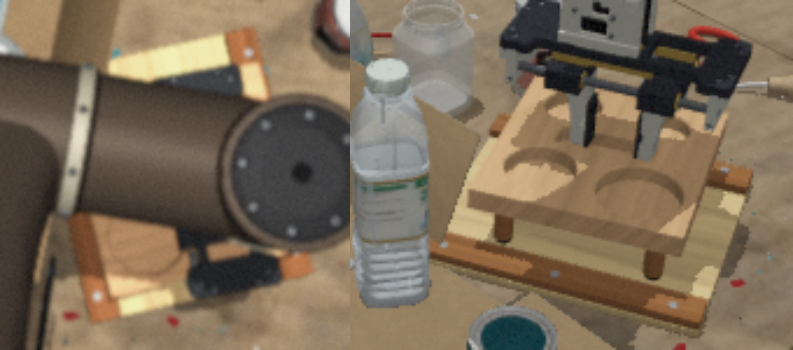

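The scene crop shows the front legs behind the front strip. The slab front edge runs (470,197) to (688,247) and the strip (430,245) to (700,325). I'll convert that to a yaw.

Run:
```python
from h import *
im=cv2.imread("pics/s3.png")
f=lambda u:(300+(u[0]-350)/443*190,150+u[1]/350*150)
P=[f(u) for u in [(470,197),(688,247),(731,98)]]
for z in(.08,.09):
    p=ray("scene",P,z);d=p[1]-p[0];e=p[2]-p[1];print(z,p.round(4).tolist(),np.linalg.norm(d),np.linalg.norm(e),np.degrees(np.arctan2(-d[1],-d[0])),np.degrees(np.arctan2(e[1],e[0])))
q=ray("scene",[f(u) for u in [(430,252),(697,328)]],.01);d=q[0]-q[1];print("strip",q,np.degrees(np.arctan2(d[1],d[0])))
cx=np.array([.532,-.2635]);a=np.radians(13);R=np.array([[np.cos(a),-np.sin(a)],[np.sin(a),np.cos(a)]])
for x0 in(0,-.015):
  C=np.array([(x0+.09,.094),(x0-.09,.094),(x0-.09,-.094)])@R.T+cx
  g=proj("scene",np.c_[C,[.08]*3]);print("expect crop",[(350+(u-300)*443/190,(v-150)*350/150) for u,v in g.tolist()])
```

```text
0.08 [[0.579, -0.1427, 0.08], [0.4056, -0.1881, 0.08], [0.4684, -0.403, 0.08]] 0.17927446498025096 0.22388716545536544 14.662631470208126 -73.7103414084264
0.09 [[0.5719, -0.1318, 0.09], [0.4012, -0.1765, 0.09], [0.463, -0.3879, 0.09]] 0.1764198120099623 0.22032212811473198 14.662631470208078 -73.7103414084264
strip [[ 0.61327759 -0.13468893  0.01      ]
 [ 0.38479404 -0.18190936  0.01      ]] 11.676857324267074
expect crop [(456.46008457529894, 183.36051530506776), (669.8743477489775, 235.9883979029699), (720.8103758296131, 112.85986235197252)]
expect crop [(473.35015153737845, 187.5255999059393), (688.7773178196511, 240.6498637058505), (737.634056156219, 116.43188610230082)]
```

>>> {"op": "drive_tool", "data": {"increments": [[[-0.14, 0, 0, 0, 0], [-0.14, 0, 0, 0, 0], [-0.14, 0, 0, -0.25, 0], [-0.14, 0, 0, -0.7, 0], [-0.14, 0, 0, -1, 0]]]}}

```text
time_s: 6.1
tcp_pos: [0.5226, -0.2788, 0.2082]
eef_rot: [-179.9, -0.0, -79.1]
contact_force: [0.4, -0.1, 0.3]
gripper_width: 0.0376
gripper_force: 0.0
```

Run:
```python
from h import *
b,_=snap("scene","s4.png");w,m=snap("wrist","w4.png")
np.save("w4.npy",np.r_[np.ravel(m["camera_matrix"]),np.ravel(m["rvec"]),np.ravel(m["tvec"])])
b=cv2.imread("pics/s4.png")[150:300,310:490];w=cv2.imread("pics/w4.png")[:340]
cv2.imwrite("pics/c5.png",np.hstack([cv2.resize(w,(480,255*1)),cv2.resize(b,(306,255))]))
s=r.get_state();print(s["tcp_pos"],s["eef_rot"],s["contact_force"])
```

```text
[ 0.52430691 -0.2793742   0.21065644] [-179.60647673   -0.20624416  -79.08073881] [0.93622854 0.67991712 0.6210668 ]
```

View pics/c5.png

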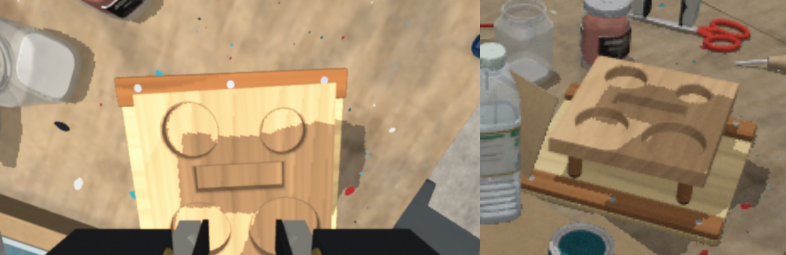

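The wrist view shows the far slab edge at about (133,93) to (336,85), nearly parallel to the far strip (117,80) to (347,68). The slot top edge is (196,167) to (283,163).

```bash
cat > m4.py <<'E'
from h import *
import sys
a=np.load("w4.npy");m=dict(camera_matrix=a[:9].reshape(3,3),rvec=a[9:12],tvec=a[12:])
g=cv2.imread("pics/w4.png")
yaw=lambda d:np.degrees(np.arctan2(d[1],d[0]))
f=lambda L:np.array(L)/.75
# wells: dark rim arcs by Hough circles
gr=cv2.medianBlur(cv2.cvtColor(g,cv2.COLOR_BGR2GRAY),5)[:300]
c=cv2.HoughCircles(gr,cv2.HOUGH_GRADIENT,1.2,60,param1=80,param2=25,minRadius=22,maxRadius=50);print(None if c is None else c[0].round(1).tolist())
for z in(.08,.085,.09):
    s=ray("wrist",f([(196,167),(283,163),(283,187),(197,190)]),z,m);e=ray("wrist",f([(133,93),(336,85)]),z,m)
    d=s[0]+s[3]-s[1]-s[2];print(z,"slot",s.mean(0).round(4),np.linalg.norm(d)/2,yaw(d),"edge",e.round(4).tolist(),np.linalg.norm(e[0]-e[1]),yaw(e[0]-e[1]))
st=ray("wrist",f([(117,80),(347,68)]),.018,m);print("strip",st,yaw(st[0]-st[1]),np.linalg.norm(st[0]-st[1]))
E
python3 m4.py
python3 -c "
import cv2;g=cv2.imread('pics/w4.png')[60:310,130:490];cv2.imwrite('pics/c6.png',cv2.resize(g,None,fx=2.2,fy=2.2,interpolation=cv2.INTER_CUBIC))"
```

```text
[[257.3999938964844, 173.39999389648438, 34.20000076293945], [375.0, 174.60000610351562, 30.899999618530273], [60.599998474121094, 90.5999984741211, 40.0]]
0.08 slot [ 0.5283 -0.2776  0.08  ] 0.08287225745441891 13.498523103989863 edge [[0.6354, -0.3353, 0.08], [0.4615, -0.3759, 0.08]] 0.1786164726930442 13.12068037056111
0.085 slot [ 0.5285 -0.279   0.085 ] 0.08138988395609513 13.498523103989836 edge [[0.6337, -0.3357, 0.085], [0.4628, -0.3756, 0.085]] 0.17542147917389359 13.120680370561095
0.09 slot [ 0.5287 -0.2805  0.09  ] 0.07990751045777131 13.498523103989815 edge [[0.632, -0.3362, 0.09], [0.4642, -0.3753, 0.09]] 0.17222648565474297 13.120680370561116
strip [[ 0.67462954 -0.34022123  0.018     ]
 [ 0.43757454 -0.39826587  0.018     ]] 13.758584213462566 0.2440578963570594
```

View pics/c6.png

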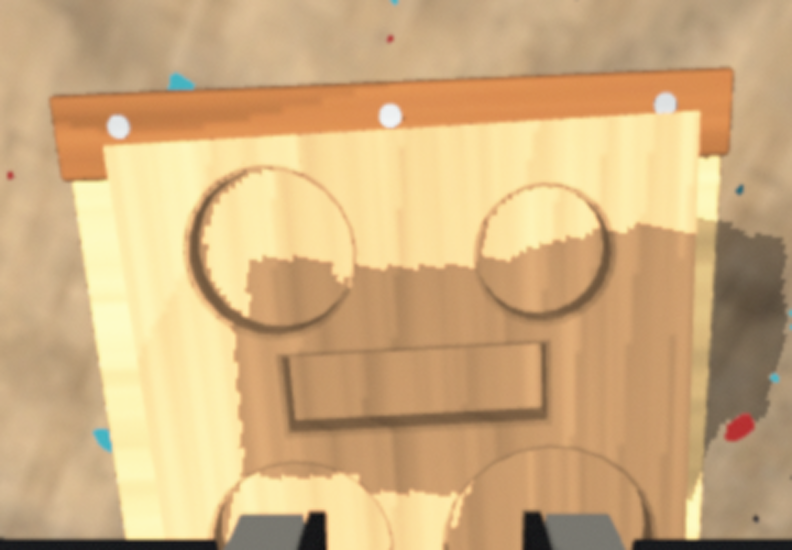

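Edge length at z=0.08 comes to 179 mm against 180, yaw 13.1° against the board's 13–13.7°, and the centre is in the channel. The stand is down and level, so I'll go to the pot.

Run:
```python
from h import *
p=(.5243,-.2794,.2107,-79.1)
for q in [(.51,-.17,.24,-82),(.49,-.06,.24,-86),(.463,.042,.22,-90)]:
    go(*q,p=p);p=q
```

```text
units [-0.9178, -0.0554, -0.2442, 0.0081] mm 114.2 dyaw -2.9
units [-0.9309, 0.0375, -0.0, 0.0111] mm 111.8 dyaw -4
units [-0.8636, 0.1652, 0.1667, 0.0111] mm 107.4 dyaw -4
```

>>> {"op": "drive_tool", "data": {"increments": [[[1, -0.92, -0.055, -0.24, 0.008], [1, -0.92, -0.055, -0.24, 0.008], [1, -0.92, -0.055, -0.24, 0.008]]]}}

```text
time_s: 6.58
tcp_pos: [0.5078, -0.1665, 0.2357]
eef_rot: [-179.9, 0.0, -81.8]
contact_force: [1.0, -0.3, -0.2]
gripper_width: 0.0619
gripper_force: 0.0
```

>>> {"op": "drive_tool", "data": {"increments": [[[1, -0.93, 0.037, 0, 0.011], [1, -0.93, 0.037, 0, 0.011], [1, -0.93, 0.037, 0, 0.011]]]}}

```text
time_s: 6.95
tcp_pos: [0.4874, -0.0571, 0.2343]
eef_rot: [180.0, 0.0, -85.8]
contact_force: [-0.6, 0.0, 0.6]
gripper_width: 0.0866
gripper_force: 0.0
```

>>> {"op": "drive_tool", "data": {"increments": [[[1, -0.86, 0.165, 0.17, 0.011], [1, -0.86, 0.165, 0.17, 0.011], [1, -0.86, 0.165, 0.17, 0.011], [1, -0.86, 0.165, 0.17, 0.011]]]}}

```text
time_s: 7.45
tcp_pos: [0.4611, 0.0419, 0.214]
eef_rot: [180.0, -0.0, -89.9]
contact_force: [-0.3, 1.1, 0.1]
gripper_width: 0.0877
gripper_force: 0.0
```

Run:
```python
from h import *
im,m=snap("wrist","w5.png");t,mt=snap("top","t5.png");s=r.get_state();print(s["tcp_pos"],s["eef_rot"])
hsv=cv2.cvtColor(im,cv2.COLOR_RGB2HSV);k=(((hsv[...,0]<8)|(hsv[...,0]>172))&(hsv[...,1]>110)&(hsv[...,2]>110)).astype(np.uint8)
n,l,st,ce=cv2.connectedComponentsWithStats(k)
for i in np.argsort(-st[1:,4])[:3]+1:
    x,y,w,h,A=st[i];print(st[i],ray("wrist",[(x+w/2,y+h/2)],.05,m),ray("wrist",[(x,y+h/2),(x+w,y+h/2)],.05,m).round(4).tolist())
cv2.imwrite("pics/c7.png",np.hstack([cv2.resize(im[:,:,::-1],(400,300)),cv2.resize(t[195:345,280:480,::-1],(400,300),interpolation=cv2.INTER_CUBIC)]))
```

```text
[0.46121174 0.04145492 0.21415017] [ 1.79983582e+02 -1.48847226e-02 -9.00163912e+01]
[ 287  183   71   75 1992] [[0.46210884 0.04047694 0.05      ]] [[0.4901, 0.0405, 0.05], [0.4341, 0.0404, 0.05]]
[372 286  53  44 865] [[0.39783496 0.11652365 0.05      ]] [[0.4202, 0.1166, 0.05], [0.3755, 0.1165, 0.05]]
[474 207  50  25 657] [[0.32316239 0.03943589 0.05      ]] [[0.3428, 0.0395, 0.05], [0.3035, 0.0394, 0.05]]
```

View pics/c7.png

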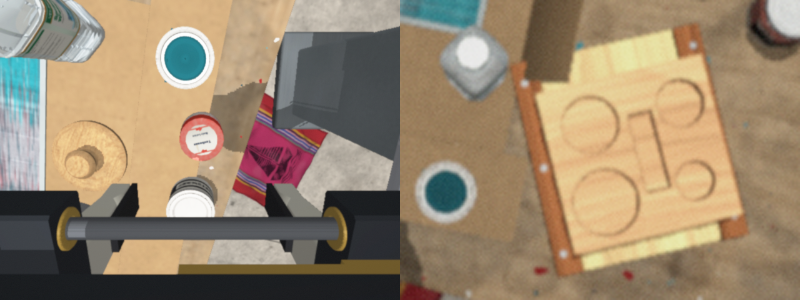

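The wrist view shows the red pot centred below the gripper. The top view shows the stand square in the channel; wells: 62 mm at crop (590,124), 72 mm at (605,202), 52 mm at (681,103) and 42 mm at (696,180).

Run:
```python
from h import *
go(.4625,.0415,.094,-90)
W=np.ascontiguousarray(ray("top",[(280+(u-400)/2-.25,195+v/2-.25) for u,v in [(590,124),(605,202),(681,103),(696,180)]],.08)[:,:2])
P=np.array([(43,43),(-43,47),(43,-58),(-43,-53)])/1e3
A,_=cv2.estimateAffinePartial2D(P,W);print(A[:,2],np.hypot(*A[:,0]),np.degrees(np.arctan2(A[1,0],A[0,0])),(P@A[:,:2].T+A[:,2]-W).round(4).tolist(),"well",A@[.043,.043,1],W[0])
```

```text
units [-0.0004, -0.0107, 1.0013, -0.0] mm 120.2 dyaw 0.02
[ 0.52564443 -0.26648959] 1.0088540541704272 13.790649942645897 [[0.0003, -0.0003], [-0.0002, -0.0006], [0.0007, 0.0004], [-0.0009, 0.0005]] well [ 0.55743374 -0.21401852] [ 0.55711969 -0.21375433]
```

>>> {"op": "drive_tool", "data": {"increments": [[[1, 0, -0.01, 0.5, 0], [1, 0, -0.01, 1, 0], [1, 0, -0.01, 1, 0]]]}}

```text
time_s: 7.92
tcp_pos: [0.4594, 0.04, 0.0912]
eef_rot: [179.5, -0.2, -90.1]
contact_force: [0.1, 0.2, 0.9]
gripper_width: 0.0875
gripper_force: 0.0
```

>>> {"op": "drive_tool", "data": {"increments": [[[1, 0, 0, 0.3, 0], [1, 0, 0, 0.51, 0], [1, 0, 0, 0.51, 0], [1, 0, 0, 0.51, 0]]]}}

```text
time_s: 8.43
tcp_pos: [0.4637, 0.0428, 0.0351]
eef_rot: [-179.9, 0.1, -89.9]
contact_force: [0.7, -0.4, 0.8]
gripper_width: 0.0875
gripper_force: 0.0
```

>>> {"op": "drive_tool", "data": {"increments": [[[1, 0.01, 0, 0.025, 0], [-0.2, 0.01, 0, 0.025, 0], [-0.5, 0.01, 0, 0.025, 0], [-0.5, 0.01, 0, 0.025, 0], [-0.5, 0.01, 0, 0.025, 0]]], "squeeze": 12}}

```text
time_s: 9.05
tcp_pos: [0.462, 0.0412, 0.0301]
eef_rot: [180.0, -0.0, -89.9]
contact_force: [-0.7, -0.8, 1.1]
gripper_width: 0.0576
gripper_force: 12.0
```

>>> {"op": "drive_tool", "data": {"increments": [[[-0.5, 0, 0, -0.1, 0], [-0.5, 0, 0, -0.5, 0], [-0.5, 0, 0, -1, 0], [-0.5, 0, 0, -1, 0]]]}}

```text
time_s: 9.55
tcp_pos: [0.4648, 0.0424, 0.1554]
eef_rot: [-179.5, 0.2, -89.9]
contact_force: [0.5, 0.1, -1.4]
gripper_width: 0.0573
gripper_force: 12.0
```

Run:
```python
from h import *
p=(.4648,.0424,.1554,-89.9)
for q in [(.472,-.06,.215,-115),(.51,-.15,.215,-138),(.5573,-.214,.2,-151)]:
    go(*q,p=p);p=q
```

```text
units [0.8534, -0.0585, -0.4967, 0.0697] mm 118.7 dyaw -25.1
units [0.5459, -0.604, -0.0, 0.0639] mm 97.7 dyaw -23
units [0.0639, -0.6601, 0.125, 0.0361] mm 81.0 dyaw -13
```

>>> {"op": "drive_tool", "data": {"increments": [[[-0.5, 0.28, -0.02, -0.3, 0.023], [-0.5, 0.57, -0.04, -0.5, 0.047], [-0.5, 0.85, -0.06, -0.5, 0.07], [-0.5, 0.85, -0.06, -0.5, 0.07]]]}}

```text
time_s: 10.05
tcp_pos: [0.4687, -0.0624, 0.2101]
eef_rot: [180.0, -0.0, -115.4]
contact_force: [-0.4, -0.2, -1.3]
gripper_width: 0.0578
gripper_force: 12.0
```

>>> {"op": "drive_tool", "data": {"increments": [[[-0.5, 0.18, -0.2, 0, 0.021], [-0.5, 0.36, -0.4, 0, 0.043], [-0.5, 0.545, -0.6, 0, 0.064], [-0.5, 0.545, -0.6, 0, 0.064]]]}}

```text
time_s: 10.55
tcp_pos: [0.5068, -0.1515, 0.2092]
eef_rot: [179.9, -0.1, -138.3]
contact_force: [0.3, 0.1, -1.7]
gripper_width: 0.0581
gripper_force: 12.0
```

>>> {"op": "drive_tool", "data": {"increments": [[[-0.5, 0.03, -0.3, 0.06, 0.018], [-0.5, 0.064, -0.66, 0.12, 0.036], [-0.5, 0.064, -0.66, 0.12, 0.036], [-0.5, 0.064, -0.66, 0.12, 0.036]]]}}

```text
time_s: 11.05
tcp_pos: [0.5532, -0.2139, 0.1952]
eef_rot: [179.9, -0.1, -151.0]
contact_force: [-0.6, 0.0, -0.3]
gripper_width: 0.0578
gripper_force: 12.0
```

Run:
```python
from h import *
s=r.get_state();print(s["tcp_pos"],s["eef_rot"],s["gripper_width"]);go(.5573,-.214,.122,-151)
snap("wrist","w6.png");m=camera_model("wrist")
print(proj("wrist",[(.5573,-.214,.08)],m))
```

```text
[ 0.55321562 -0.21388473  0.19515303] [ 1.79938464e+02 -5.74694302e-02 -1.51041346e+02] 0.05780453110632588
units [-0.0293, -0.0173, 0.6096, -0.0001] mm 73.3 dyaw 0.04
[[319.14241748 244.43072654]]
```

>>> {"op": "drive_tool", "data": {"increments": [[[-0.5, -0.03, -0.017, 0.3, 0], [-0.5, -0.03, -0.017, 0.6, 0], [-0.5, -0.03, -0.017, 0.6, 0], [-0.5, -0.03, -0.017, 0.6, 0]]]}}

```text
time_s: 11.6
tcp_pos: [0.5587, -0.2144, 0.1254]
eef_rot: [-179.9, 0.1, -151.1]
contact_force: [-0.2, 0.8, 0.3]
gripper_width: 0.0574
gripper_force: 12.0
```

Run:
```python
from h import *
s=r.get_state();print(s["tcp_pos"],s["eef_rot"],s["contact_force"]);go(.5573,-.214,.110,-151);go(.5573,-.214,.095,-151)
w,_=snap("wrist","w7.png");b,_=snap("scene","s7.png")
cv2.imwrite("pics/c8.png",np.hstack([cv2.resize(w[120:420,140:500,::-1],(420,350)),cv2.resize(b[150:275,325:450,::-1],(350,350),interpolation=cv2.INTER_CUBIC)]))
```

```text
[ 0.55869559 -0.21444461  0.12543664] [-1.79919464e+02  6.82547066e-02 -1.51053980e+02] [-0.20156543  0.75735964  0.29143151]
units [0.0084, 0.0089, 0.1286, -0.0001] mm 15.5 dyaw 0.05
units [0.0084, 0.0089, 0.2536, -0.0001] mm 30.5 dyaw 0.05
```

View pics/c8.png

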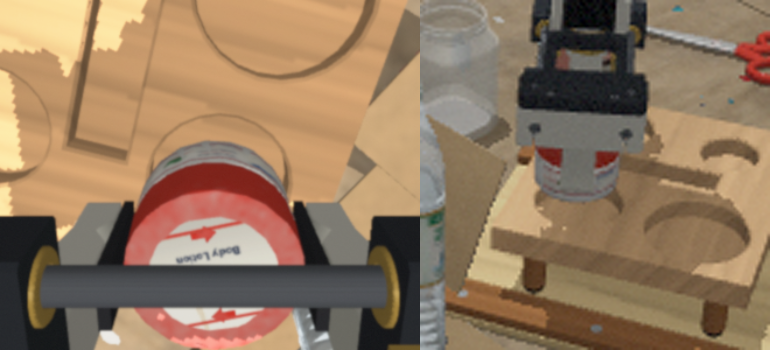

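The wrist crop shows the well rim arc (155..287) concentric with the pot to within a couple of mm. That was my eleventh picture, one over the limit of 10, so from here I'll rely on numbers only. Lowering gently.

>>> {"op": "drive_tool", "data": {"increments": [[[-0.5, 0.005, 0.004, 0.05, 0], [-0.5, 0.005, 0.004, 0.1, 0], [-0.5, 0.005, 0.004, 0.15, 0], [-0.5, 0.005, 0.004, 0.17, 0], [-0.5, 0.005, 0.004, 0.17, 0]]]}}

```text
time_s: 12.32
tcp_pos: [0.557, -0.2147, 0.1029]
eef_rot: [180.0, -0.0, -151.2]
contact_force: [0.4, 0.6, 0.0]
gripper_width: 0.0576
gripper_force: 12.0
```

>>> {"op": "drive_tool", "data": {"increments": [[[-0.5, 0, 0, 0.02, 0], [-0.5, 0, 0, 0.04, 0], [-0.5, 0, 0, 0.055, 0], [-0.5, 0, 0, 0.055, 0], [-0.5, 0, 0, 0.055, 0]]]}}

```text
time_s: 12.95
tcp_pos: [0.5573, -0.2147, 0.0967]
eef_rot: [-180.0, 0.0, -151.2]
contact_force: [-1.0, 0.1, -0.4]
gripper_width: 0.0577
gripper_force: 12.0
```

>>> {"op": "drive_tool", "data": {"increments": [[[-0.5, 0, 0, 0.01, 0], [-0.5, 0, 0, 0.02, 0], [-0.5, 0, 0, 0.025, 0], [-0.5, 0, 0, 0.025, 0]]]}}

```text
time_s: 13.45
tcp_pos: [0.5575, -0.2146, 0.0948]
eef_rot: [-180.0, 0.0, -151.1]
contact_force: [-2.5, 3.2, 8.4]
gripper_width: 0.0577
gripper_force: 12.0
```

It touched the well floor with 8 N at TCP 0.095, as expected. Releasing and rising.

>>> {"op": "drive_tool", "data": {"increments": [[[0.6, 0, 0, 0, 0], [0.6, 0, 0, 0, 0], [0.6, 0, 0, 0, 0]]]}}

```text
time_s: 13.82
tcp_pos: [0.5572, -0.2147, 0.0935]
eef_rot: [180.0, -0.0, -151.2]
contact_force: [-0.4, 0.8, 0.5]
gripper_width: 0.0699
gripper_force: 0.0
```

>>> {"op": "drive_tool", "data": {"increments": [[[0.6, 0, 0, -0.15, 0], [0.6, 0, 0, -0.4, 0], [0.6, 0, 0, -0.9, 0], [0.6, 0, 0, -1, 0], [0.6, 0, 0, -1, 0]]]}}

```text
time_s: 14.45
tcp_pos: [0.5576, -0.2146, 0.2145]
eef_rot: [-179.9, 0.1, -151.2]
contact_force: [-0.4, 0.1, -0.9]
gripper_width: 0.0694
gripper_force: 0.0
```

>>> {"op": "drive_tool", "data": {"increments": [[[0.6, 0.4, -0.4, -0.3, 0], [0.6, 0.7, 0.7, -0.3, 0], [0.6, 0.9, 0.9, -0.3, 0], [0.6, 0.9, 0.9, -0.3, 0]]]}}

```text
time_s: 14.95
tcp_pos: [0.4074, -0.1715, 0.2478]
eef_rot: [179.9, -0.1, -151.2]
contact_force: [0.8, 0.1, 1.6]
gripper_width: 0.0699
gripper_force: 0.0
```

Run:
```python
from h import *
def red(im,mlo,mhi):
    hsv=cv2.cvtColor(im,cv2.COLOR_RGB2HSV);k=(((hsv[...,0]<8)|(hsv[...,0]>172))&(hsv[...,1]>110)&(hsv[...,2]>90)).astype(np.uint8)
    n,l,s,c=cv2.connectedComponentsWithStats(k);return [s[i].tolist() for i in np.argsort(-s[1:,4])[:8]+1 if mlo[0]<c[i][0]<mhi[0] and mlo[1]<c[i][1]<mhi[1]]
a=np.linspace(0,2*np.pi,40);C=lambda z:np.c_[.5573+.029*np.cos(a),-.2145+.029*np.sin(a),0*a+z]
for n in("scene","top"):
    im,_=snap(n,n+"9.png");im0=cv2.imread(f"pics/{n}1.png")[:,:,::-1]
    print(n,red(im,(300,150),(480,330)))
    for z in(.115,.125):
        q=proj(n,C(z));print(z,q.min(0).round(1),q.max(0).round(1))
    d=np.abs(im.astype(int)-im0).max(2)
    for nm,p in dict(tinA=(.4764,.145),tinB=(.4805,-.054),bottle=(.62,-.089)).items():
        u,v=proj(n,[(*p,.05)])[0].astype(int);print(nm,d[v-14:v+14,u-14:u+14].mean().round(1))
```

```text
scene [[367, 205, 30, 19, 311], [438, 297, 6, 6, 23], [309, 164, 9, 2, 18]]
0.115 [366.9 197.4] [396.9 214.3]
0.125 [367.1 193.1] [397.3 210. ]
tinA 4.6
tinB 4.9
bottle 4.3
top [[363, 244, 27, 25, 124], [460, 200, 3, 7, 17]]
0.115 [362.9 242.4] [390.2 269.6]
0.125 [363.2 242. ] [390.7 269.5]
tinA 6.9
tinB 6.1
bottle 6.4
```

Run:
```python
from h import *
def red(n,lo,hi):
    hsv=cv2.cvtColor(cv2.imread(n),cv2.COLOR_BGR2HSV);k=(((hsv[...,0]<8)|(hsv[...,0]>172))&(hsv[...,1]>110)&(hsv[...,2]>90)).astype(np.uint8)
    k[:lo[1]]=0;k[hi[1]:]=0;k[:,:lo[0]]=0;k[:,hi[0]:]=0;y,x=np.nonzero(k);return x.min(),x.max(),y.min(),y.max()
print("start",red("pics/scene1.png",(325,310),(370,368)),"end",red("pics/scene9.png",(360,190),(405,235)))
a=np.linspace(0,2*np.pi,60)
for p in [(.4622,.0413,.05),(.5573,-.2145,.115)]:
    q=proj("scene",np.c_[p[0]+.029*np.cos(a),p[1]+.029*np.sin(a),0*a+p[2]]);print(q.min(0),q.max(0))
s=r.get_state();print(s["contact_force"],s["tcp_pos"])
```

```text
start (np.int64(330), np.int64(364), np.int64(319), np.int64(354)) end (np.int64(367), np.int64(396), np.int64(200), np.int64(223))
[329.72393903 317.53362352] [365.4202773  344.27444611]
[366.86668044 197.3709553 ] [396.93103475 214.35308202]
[ 1.21501473 -0.44165076  0.78426554] [ 0.40692809 -0.17097024  0.24864353]
```

```bash
python3 -c "
from plant import job
print(job.close_job())"
```

```text
the job is handed in; nothing more can be done
None
```

The stand is turned square and level in the channel with the small pot on the floor of its 62 mm well, and the job was handed in at about 15 s; the two tins and the bottle show no movement, I didn't check the other bystanders, and I viewed 11 pictures, one over the limit of 10.

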